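# Load a card cassette through the sprung flap of a card dispenser dock

### The job

Load the card cassette into the dispenser's dock: stand it on the dock's open apron with its tapered nose towards the flap, slide it under the rail lips and push it through the sprung flap until it is home against the backstop and the flap has snapped shut behind it, then let go. Go gently, by feel: never push harder than about 25 N. Keep the cassette level so the cards stay in order, and leave the other things on the bench alone.

Things in the scene. Friction and masses are not known exactly. Their poses are not given: they have to be found in the camera images.
- cassette: Black card cassette on a wider grey runner plate, loose, about 0.4 kg, upright on the bench at the start. Origin: centre of its underside; x towards its tapered nose, z up. Runner plate 104 (x) x 76 (y) x 8 mm, nose corners rounded 8 mm. Black body above it 104 long, 60 wide, top at 44 mm; flat tail at x = -52; the last 25 mm of the nose taper to 36 mm wide.
- ridge (a point): Centre of the top of the grey grip ridge in the middle of the cassette's top: 14 mm thick (cassette x), 44 mm long (y), from 44 to 74 mm above the underside. Pinch it from above, fingers closing along the cassette's x.
- nose (a point): Foot of the cassette's nose: on the underside's centre line, 52 mm ahead of the origin along the cassette's x.
- dock: Dock, bolted down. Origin on the bench, on the centre line, below where the rail lips begin; x = push direction, z up. Floor 4 mm above the bench. Open apron from x = -100 to 0 mm; flared 15 mm high walls narrow from 96 mm apart at x = -50 to 79 at x = 0. Rails, flap and backstop stay below 50 mm above the bench; the dispenser head, 105 mm high, begins at x = 245.
- rails (a point): Point on the dock's floor on the centre line, 100 mm (dock x) past the start of the lips. Rails run from dock x = 0 to 220: 79 mm between the webs, lips turned in over the runner plate, 13 mm above the floor (top 20 mm above the bench), 66 mm between lip edges: the cassette goes in only by sliding from the apron.
- flap (a joint): Sprung one-way flap, rad: upright steel leaf 62 mm long, 22 mm high, top 45 mm above the bench, pinned near the left rail (dock y = 42). 0 = shut, slanting across the way with its tip forward just left of the centre line; about 0.42 = held folded to the left rail by the cassette's side. Its spring shuts it behind the tail; it cannot swing outward past 0. Flap and rails drag at 2 to 6 N.
- backstop_mid (a point): Dock x = 197 mm, 21 mm above the bench: where the rubber backstop's face (4 N per mm) is when its slotted bracket is in the middle. Bracket, flap and backstop are clamped together up to 12 mm either way along x: the setting is not measured, feel for it. A sprung ejector plate (2 to 7 N) meets the nose about 15 mm earlier.
- mouth (a point): Point on the dock's floor, centre line, start of the lips (dock x = 0). Bracket in the middle: nose meets the flap with cassette origin at dock x = 16 mm, backstop at 145, flap snaps shut behind the tail near 147, at a push of 12 to 17 N; let go, the ejector presses it back on the shut flap, at 137. At 18 to 20 N it is fully home; a push above 25 N may bend the backstop.
- supply: Power supply, vented aluminium box 130 x 70 x 55 mm, 0.8 kg, standing loose on the bench. Origin: centre of its underside. Leave it alone.
- driver: Screwdriver with black handle, 200 mm long, 26 mm thick, lying loose. Origin: under its middle; x towards its tip. Leave it alone.
- tray: Small blue screw tray 110 x 80 x 30 mm, loose. Origin: centre of its underside. Leave it alone.

How it is judged (in metres and radians):
On the way, in this order (a step that is already met when the one before it is completed fails the run):
1. the cassette stands level in the mouth of the rails, nose first, not yet at the flap (x of cassette in the frame of dock between -0.062 and 0.02 m and y of cassette in the frame of dock between -0.006 and 0.006 m and z of cassette in the frame of dock below 0.01 m and angle between the x axis of cassette and the x axis of dock, either way round below 0.12 rad and value of joint flap below 0.06 rad).
2. the cassette has pushed the flap fully aside (value of joint flap above 0.33 rad and x of cassette in the frame of dock above 0.03 m), for 0.1 s.
At the end, for the whole second after the job is handed in: The flap is shut (within 0.06 rad) behind the cassette, which lies past it in the dock, nose first (origin more than 115 mm and nose more than 160 mm along the dock's x), flat on the dock's floor (within 6 mm and 0.08 rad), let go and at rest (value of joint flap below 0.06 rad and x of cassette in the frame of dock above 0.115 m and x of nose in the frame of dock above 0.16 m and z of cassette in the frame of dock below 0.01 m and angle between cassette's own z axis and vertical below 0.08 rad and linear speed of cassette below 0.02 m/s); the robot touches nothing.
It fails at once if the cassette is forced: more than 50 N of contact in all between cassette and dock once it is between the rails (all contacts added up, weight, sides and backstop; a push of 25 N stays below it) (contact force between cassette and dock above 50 N and x of cassette in the frame of dock above -0.01 m).
It fails at once if the cassette is tipped by more than 0.4 rad (angle between cassette's own z axis and vertical above 0.33 rad).
It fails at once if the power supply, screwdriver or tray is moved by more than 20 mm (distance of any of supply, driver, tray from where it was at the start of the episode above 0.02 m).
It also fails if it takes over 64 s, if anything falls off the work surface, if the arm or the gripper's body presses on something with over 40 N, if the wrist force passes 120 N, or if a joint passes its speed limit or range.

### The arm

A 6-joint arm with a two-finger parallel gripper is mounted at the origin on the work surface. World frame = base frame: x ahead of the robot, y to its left, z up, the work surface at z = 0. Lengths are in mm, angles in rad, forces in N, time in s.
With the tool pointing down it reaches from about 275 to 750 mm from the base axis. Payload 10.2 kg.
Tool frame: the origin (TCP) lies between the finger pads; the fingertips stand 17 mm ahead of it and the grasp point (between the pads) lies 2 mm behind it; z points along the fingers, y is the line along which they close (so a half turn about z gives the same grasp; the last joint's range is limited). The gripper opens to 85 mm and grips with 20 to 120 N. Pads are 22 mm wide; open, the fingers measure 114 mm over their backs; the gripper's body (76 mm by 85 mm) begins 54 mm behind the grasp point. The pads swing forward as they close: fully open they stand 13 mm farther back than shut.
Start: joints at [0.93, 0.313, 1.498, -0, 1.331, -0.223], TCP at [213.032, 479.842, 248.294] pointing down, gripper open.
Joint ranges: [-2.94, 2.94], [-0.97, 2.17], [0.19, 2.56], [-1.23, 4.37], [0.02, 3.11], [-2.88, 2.88]. Speed limits (rad/s): [2.39, 2.39, 3.01, 3.14, 3.14, 3.14].

### API

Orientations are given as a unit quaternion [w, x, y, z].
In Python, from rig import * gives the robot as it stands.
- The arm moves only by the tool step_arm, never from a script. Its argument "commands" is text: rows parted by semicolons, each of 7 numbers parted by spaces: the opening, from 0 (shut) to 1 (fully open), then the shift along the tool's x, y, z in cm, then the turn, a rotation vector about the tool's x, y, z in rad. In form: hand x y z rx ry rz; .... A call has 1 to 20 rows; each row is the pose to reach, as a shift and turn from the pose commanded when the call began, along the tool's axes at that moment; what a row does not reach only later rows make up. A row lasts 1/12 s, in which the tool goes at most 41.7 mm and 7.16 degrees, less where a joint would pass 70% of its speed; a pose out of reach is approached as far as the arm can. A call with a gripper value outside its range is refused whole. The fingers move at their own pace and stop on an object; "newtons" is the grip in N (left out, the last holds). Time passes only in rows, so rows that repeat a pose let the fingers close. It gives the time, the measured TCP pose, the force, the opening and the grip force at its end, in the units of the state.
- sense(): the state, without advancing time (a new reading comes with each control period).
- capture(name): name is "scene" or "top" or "wrist"; returns the picture (420x560x3 uint8, red, green, blue); there is no depth.
- camera_model(name): a dict with "mtx" (3x3 intrinsics, pixels), "eye" and "rotation" of the camera in the world. Camera axes: x right, y down, z forward; pixel columns grow to the right and rows downward; lengths in mm; the calibration is good to about 2 mm. A picture is of the moment at which its call begins: read the wrist's pose just before it. camera_model takes no time and is no camera call; for the wrist camera it gives the pose at the moment of the call.
- finish_job(): hands the job in; it is judged then, once.
Trained networks look in the newest picture that a camera, given by its name, has taken for a name from the list of things; names that differ only in an ending like _2 or _b are one class to them, and where a whole thing is asked for, a point or a joint stands for the part that bears it (a point fixed in the world has none). Each returns a list of dicts, best first, with "score" (0 to 1); they miss things now and then, are a little off and sometimes report something else, mostly with a low value. They report only what shows in the picture. A call takes as long as a camera call.
- search_frame(camera, label): "rect" ([centre column, centre row, width, height] in pixels, round what is visible of it).
- trace(camera, label): "mask" (420x560 bool, what is visible of it) and "rect" ([centre column, centre row, width, height] in pixels, round what is visible of it).
- spot_point(camera, label): "xy" ([column, row] in pixels: a listed point, or the origin of a listed thing).
The state is a dict: "time_s": time; "joints": joint angles; "dq": joint speeds; "tau": joint torques, N m; "eef_pos": TCP position; "ee_rot": TCP orientation; "force": force on the tool from outside, world axes, zero at the start; "wrist_torque": the same for the moment, N m; "grip_width": opening from 0.0 (shut) to 1.0 (fully open); "grip_force": force on a finger pad.
Only numpy, scipy, OpenCV 4.12 (cv2) and the standard library are available. Lean on these libraries where they do the work, as an engineer would, in place of code of your own. Each camera call takes 0.05 s, during which the arm holds its last target. There are 200 camera calls.

## Working session

There is one attempt and no reset: what is moved stays moved. The work goes in short steps, Python scripts to look and compute and a tool call to move; the robot and the scene stay as the last step left them, time stands still between calls to the robot, and variables do not carry over. Pictures are saved under pics/ and viewed, at most 10 in all, crops included, and the job is handed in when it is done.

Besides the shell and the picture viewer there is one more tool, called after "Emit:" by a JSON object that holds its "method" and its "body", one argument or row to a line. step_arm: Moves the arm, as the interface text tells. Its arguments: {"type":"object","properties":{"commands":{"type":"string"},"newtons":{"type":"number"}},"required":["commands"]}

```bash
mkdir -p pics && cat > h.py <<'E'
from rig import *
import numpy as np, cv2
from scipy.spatial.transform import Rotation as R
def ray(m,uv):
    K=np.array(m["mtx"]);Rm=np.array(m["rotation"]);e=np.array(m["eye"])
    if Rm.shape==(4,): Rm=R.from_quat(Rm,scalar_first=True).as_matrix()
    return e,Rm@np.linalg.solve(K,[uv[0],uv[1],1.])
def onz(m,uv,z):
    e,d=ray(m,uv); return e+d*(z-e[2])/d[2]
def proj(m,P):
    K=np.array(m["mtx"]);Rm=np.array(m["rotation"]);e=np.array(m["eye"])
    q=K@(Rm.T@(np.asarray(P,float)-e)); return q[:2]/q[2]
def save(n,im): cv2.imwrite("pics/"+n+".png",cv2.cvtColor(im,cv2.COLOR_RGB2BGR))
E
python3 - <<'E'
from h import *
s=sense(); print(s["time_s"],s["eef_pos"],s["ee_rot"],s["force"])
hz=dict(cassette=0,ridge=74,nose=0,dock=0,rails=4,mouth=4,backstop_mid=21,supply=0,driver=0,tray=0)
for c in ("top","scene"):
    im=capture(c); save(c+"0",im); m=camera_model(c); 
    if c=="top": print(m)
    for k,z in hz.items():
        r=spot_point(c,k)
        print(c,k,[(np.round(a["xy"]),round(a["score"],2),onz(m,a["xy"],z).round(0)[:2]) for a in r[:2]])
a,b=[cv2.imread(f"pics/{c}0.png") for c in("top","scene")]
E
```

```text
0.0 [212.88049119 479.64963916 247.7216117 ] [-2.76819675e-04  2.07374243e-01  9.78261471e-01 -5.83328063e-04] [-0.15693681 -0.3911037  -1.07563668]
{'mtx': array([[463.24148077,   0.        , 269.8891927 ],
       [  0.        , 463.24148077, 208.63869585],
       [  0.        ,   0.        ,   1.        ]]), 'eye': array([ 384.32872477,  -22.63468843, 1105.61246244]), 'rotation': array([-0.07142753,  0.71301382, -0.6946898 ,  0.06257382])}
top cassette [(array([156., 247.]), 0.68, array([496., 265.])), (array([111., 168.]), 0.59, array([689., 391.]))]
top ridge [(array([145., 246.]), 0.91, array([490., 270.])), (array([264., 210.]), 0.63, array([578.,   7.]))]
top nose [(array([161., 230.]), 0.96, array([537., 255.]))]
top dock [(array([268., 253.]), 0.82, array([489.,  -4.]))]
top rails [(array([263., 212.]), 0.75, array([588.,  10.]))]
top mouth []
top backstop_mid [(array([261., 169.]), 0.96, array([690.,  17.]))]
top supply [(array([378., 242.]), 0.57, array([ 523., -267.])), (array([162., 230.]), 0.35, array([538., 253.]))]
top driver [(array([112., 171.]), 0.76, array([682., 388.]))]
top tray [(array([434., 184.]), 0.82, array([ 668., -406.]))]
scene cassette [(array([356., 289.]), 0.87, array([502., 275.])), (array([359., 272.]), 0.38, array([453., 232.]))]
scene ridge [(array([360., 270.]), 0.74, array([495., 270.]))]
scene nose [(array([338., 292.]), 0.92, array([551., 257.])), (array([297., 227.]), 0.32, array([495., -18.]))]
scene dock [(array([301., 231.]), 0.68, array([497.,   6.]))]
scene rails []
scene mouth [(array([298., 225.]), 0.62, array([492., -18.]))]
scene backstop_mid [(array([248., 257.]), 0.96, array([702.,  30.])), (array([360., 271.]), 0.68, array([460., 242.]))]
scene supply [(array([252., 186.]), 0.57, array([ 513., -275.]))]
scene driver [(array([327., 354.]), 0.64, array([689., 390.]))]
scene tray []
```

View pics/top0.png

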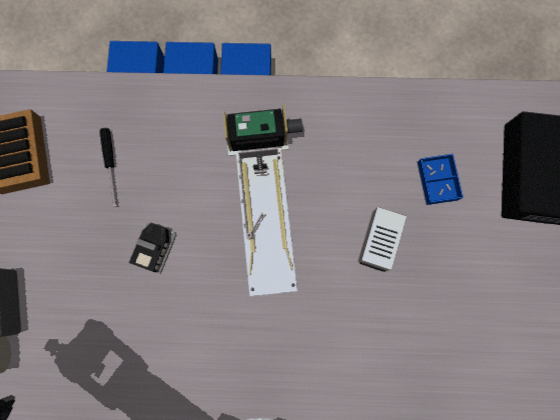

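View pics/scene0.png

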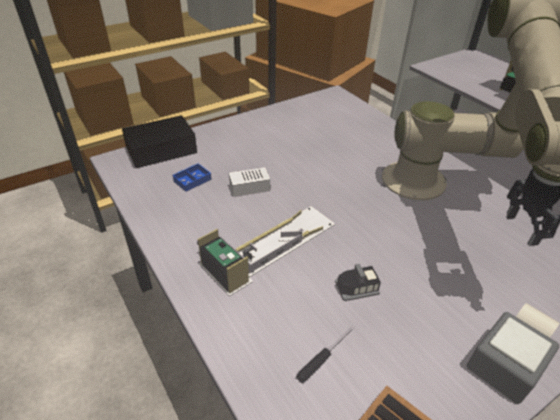

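```bash
cat >> h.py <<'E'
def go(P,yaw):
    "yaw: world direction (deg) of tool y; prints row for tool-down pose at P"
    s=sense(); T=R.from_quat(s["ee_rot"],scalar_first=True).as_matrix()
    c,n=np.cos(np.radians(yaw)),np.sin(np.radians(yaw))
    G=np.array([[n,c,0],[-c,n,0],[0,0,-1.]]).copy()
    rv=R.from_matrix(T.T@G).as_rotvec(); sh=T.T@(np.array(P)-s["eef_pos"])/10
    print("t",round(s["time_s"],2),"F",np.round(s["force"],1),"w",round(s["grip_width"],3),"pos",np.round(s["eef_pos"],1),"yaw",round(np.degrees(np.arctan2(T[1,1],T[0,1])),2),"row",sh.round(2),rv.round(3))
E
python3 - <<'E'
from h import *
m=camera_model("wrist"); s=sense(); T=R.from_quat(s["ee_rot"],scalar_first=True).as_matrix()
print(T.T@(np.array(m["eye"])-s["eef_pos"])); print((T.T@R.from_quat(m["rotation"],scalar_first=True).as_matrix()).round(3)); print(m["mtx"])
go([490,270,250],-22)
E
```

```text
[ 7.49851307e+01  5.10197571e-02 -1.26046018e+02]
[[-0.001 -0.956 -0.295]
 [ 1.    -0.001  0.001]
 [-0.001 -0.295  0.956]]
[[366.2441137    0.         278.25935566]
 [  0.         366.2441137  209.69192918]
 [  0.           0.           1.        ]]Traceback (most recent call last):
  File "<stdin>", line 4, in <module>
  File "h.py", line 19, in go
    rv=R.from_matrix(T.T@G).as_rotvec(); sh=T.T@(np.array(P)-s["eef_pos"])/10
       ~~~~~~~~~~~~~^^^^^^^
  File "scipy/spatial/transform/_rotation.pyx", line 1143, in scipy.spatial.transform._rotation.Rotation.from_matrix
ValueError: Non-positive determinant (left-handed or null coordinate frame) in rotation matrix 0: [[-3.38352553e-02 -9.99427424e-01  2.09422386e-05]
 [-9.99427423e-01  3.38352547e-02 -2.92352356e-05]
 [-2.85099102e-05  2.19194292e-05  9.99999999e-01]].
```

```bash
sed -i 's/G=np.array(.*/G=np.array([[-n,c,0],[c,n,0],[0,0,-1.]])/' h.py && python3 - <<'E'
from h import *
go([490,270,250],-22)
E
```

```text
t 1.1 F [ 0.1 -0.4  0. ] w 1.001 pos [213.1 479.8 248.3] yaw 66.06 row [-33.83  -7.94  -0.17] [ 0.    -0.     1.537]
```

Emit:
{"method": "step_arm", "body": {
  "commands": "1 -33.8 -7.9 -0.2 0 0 0.12;1 -33.8 -7.9 -0.2 0 0 0.24;1 -33.8 -7.9 -0.2 0 0 0.36;1 -33.8 -7.9 -0.2 0 0 0.48;1 -33.8 -7.9 -0.2 0 0 0.6;1 -33.8 -7.9 -0.2 0 0 0.72;1 -33.8 -7.9 -0.2 0 0 0.84;1 -33.8 -7.9 -0.2 0 0 0.96;1 -33.8 -7.9 -0.2 0 0 1.08;1 -33.8 -7.9 -0.2 0 0 1.2;1 -33.8 -7.9 -0.2 0 0 1.32;1 -33.8 -7.9 -0.2 0 0 1.44;1 -33.8 -7.9 -0.2 0 0 1.537;1 -33.8 -7.9 -0.2 0 0 1.537;1 -33.8 -7.9 -0.2 0 0 1.537"
}}

```text
time_s: 2.35
eef_pos: [489.9, 270.5, 250.3]
ee_rot: [-0.0, 0.828, 0.56, -0.0]
force: [0.0, 0.0, 0.3]
grip_width: 0.999
grip_force: 0.0
```

```bash
python3 - <<'E'
from h import *
go([490,270,250],-22)
m=camera_model("wrist"); im=capture("wrist"); save("w1",im)
for k,z in dict(cassette=0,ridge=74,nose=0).items():
    print(k,[(np.round(a["xy"]),round(a["score"],2),onz(m,a["xy"],z).round(1)[:2]) for a in spot_point("wrist",k)[:2]])
E
```

```text
t 2.35 F [0.  0.  0.3] w 0.999 pos [489.9 270.5 250.3] yaw -21.83 row [-0.04  0.03  0.03] [-0.     0.     0.003]
cassette [(array([281., 169.]), 0.69, array([494.3, 273.3]))]
ridge [(array([285., 187.]), 0.62, array([496.6, 270.4]))]
nose [(array([332., 170.]), 0.57, array([542.5, 252. ]))]
```

View pics/w1.png

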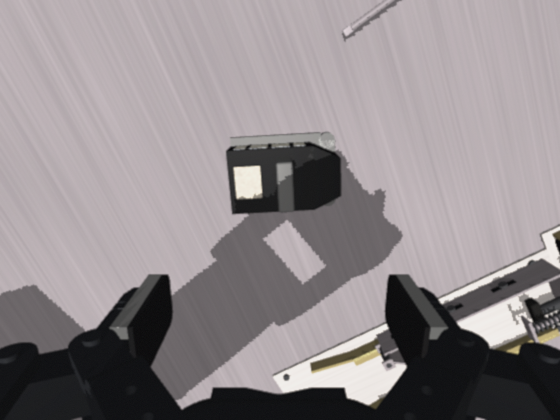

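```bash
python3 - <<'E'
from h import *
m=camera_model("wrist"); im=cv2.imread("pics/w1.png"); g=cv2.cvtColor(im,cv2.COLOR_BGR2GRAY)
pts=[]
for c in range(238,304):
    col=g[195:235,c].astype(float); d=np.diff(col)
    if c%12==0: print(c,col.astype(int)[8:28])
    i=int(np.argmax(d)); pts.append((c,195+i+.5,d[i]))
pts=np.array(pts); cs=pts[:,0]
W=np.array([onz(m,p[:2],44)[:2] for p in pts]); ok=np.ones(len(W),bool)
l=cv2.fitLine(W.astype(np.float32),cv2.DIST_HUBER,0,.01,.01).ravel(); print(np.degrees(np.arctan2(l[1],l[0])),l)
# ridge columns
for r in (175,190,203): print(r,g[r,268:302])
for r in (175,190,203): print(r,g[r,222:245], g[r,330:350])
E
```

```text
240 [ 27  27  28  27  26  27  26  24  24  34  93 161 182 183 181 180 179 177
 175 159]
252 [ 26  26  26  26  26  26  26  26  26  41  77  98 103 103 102 103 103 103
 102 104]
264 [ 27  27  25  25  27  26  26  26  36  66  96 106 106 106 105 107 106 105
 105 105]
276 [ 27  27  26  26  26  27  25  26  53  91 104 105 105 105 104 105 104 103
 105 104]
288 [ 83  84  82  83  82  83  82  80  81  99 108 109 109 109 110 110 112 129
 157 171]
300 [ 26  24  25  23  25  25  34  66  97 105 107 106 105 106 105 104 104 104
 104 105]
-20.41729 [ 9.3717676e-01 -3.4885493e-01  4.7409317e+02  2.4527890e+02]
175 [ 51  51  51  50  49  49  48  52  78 117 142 154 155 154 153 152 150 145
 141 132 115 106  98  79  59  37  26  26  27  26  26  26  27  25]
190 [47 48 48 48 47 47 44 36 33 49 68 81 84 85 84 85 84 83 83 84 82 83 82 79
 69 54 34 25 26 27 27 26 26 26]
203 [27 25 27 26 27 28 25 25 27 34 52 72 82 83 83 83 83 84 84 83 83 83 82 82
 77 62 39 27 25 26 27 24 26 25]
175 [181 181 181 180 179 157 101  57  49  49  49  86 164 227 234 232 231 230
 228 229 232 235 238] [ 25  23  24  23  24  23  23  23  23  26  47  79 103 106 107 106 105 104
 103 103]
190 [175 176 177 178 178 178 171 137  77  47  47  46  68 141 217 235 234 232
 232 233 233 233 233] [ 24  24  24  25  24  24  25  23  22  25  46  78  99 104 105 104 105 105
 106 107]
203 [177 180 179 178 178 178 178 176 152  87  45  45  43  37  30  26  27  26
  27  27  25  26  27] [ 81  82  86  93  99 103 105 107 107 104 104 104 103 103 103 104 104 104
 105 104]
```

```bash
python3 - <<'E'
from h import *
m=camera_model("wrist"); im=cv2.imread("pics/w1.png"); g=cv2.cvtColor(im,cv2.COLOR_BGR2GRAY).astype(float)
def cross(v,t):  # first upward crossing
    i=np.argmax(v>t); return i-1+(t-v[i-1])/(v[i]-v[i-1])+.0
W=[];
for c in list(range(244,273))+list(range(299,306)):
    W.append(onz(m,(c,203+cross(g[203:,c],65)),44)[:2])
W=np.array(W,np.float32); l=cv2.fitLine(W,cv2.DIST_HUBER,0,.01,.01).ravel(); yaw=np.arctan2(l[1],l[0]); print("yaw",np.degrees(yaw))
u=np.array([np.cos(yaw),np.sin(yaw)]);n=np.array([-u[1],u[0]])
T=np.array([onz(m,(222+21-0-cross(g[r,222:243][::-1]*0+g[r,222:243][::-1],1e9) if 0 else 0,r),44)[:2] for r in [180]])
# ridge x centre at z=74
for r in (185,190,195,200,205):
    v=g[r,268:302]; a=268+8+cross(v[8:],55); b=268+33-cross(v[::-1],55)
    A,B=onz(m,(a,r),74)[:2],onz(m,(b,r),74)[:2]; print(r,round(a,1),round(b,1),"u",A@u,B@u,"thick",(B-A)@u)
print("near side n",(l[2:]@n),"centre n",l[2:]@n+30)
# ridge ends along col 287 at z=74
v=g[150:220,287]; print(v[:20].astype(int),v[50:].astype(int))
cu=np.mean([0]); 
np.save("cas.npy",[yaw,l[2:]@n+30])
for r in [a["xy"] for a in spot_point("wrist","ridge")[:1]]: P=onz(m,r,74)[:2]; print("spot u,n",P@u,P@n)
E
```

```text
yaw -18.707619
185 276.7 292.4 u 376.3254548734974 389.62809362886617 thick 13.302638755368752
190 277.3 292.9 u 376.5955665856896 389.8406100429418 thick 13.245043457252255
195 277.5 293.1 u 376.51890420768996 389.81112289705385 thick 13.292218689363931
200 277.9 293.2 u 376.58894891865384 389.7049059079825 thick 13.115956989328678
205 278.3 293.4 u 376.66597711632556 389.68731962969173 thick 13.02134251336612
near side n 385.1848 centre n 415.1848
[ 52  53  53  52  52  50  52  50  51  51  50  59  90 121 142 150 150 150
 149 149] [ 83  83  84  83  83  82  82  83  83  82  80  80  98 108 111 109 111 110
 110 120]
spot u,n 383.5760753431814 415.4036075628752
```

```bash
python3 - <<'E'
from h import *
go([496.3,270.5,65],-18.7)
E
```

```text
t 2.6 F [ 0.1 -0.1 -0.1] w 1.002 pos [489.9 270.5 250.3] yaw -21.92 row [ 0.24  0.6  18.53] [ 0.    -0.    -0.056]
```

Emit:
{"method": "step_arm", "body": {
  "commands": "1 0.24 0.6 4 0 0 -0.056;1 0.24 0.6 8 0 0 -0.056;1 0.24 0.6 12 0 0 -0.056;1 0.24 0.6 15 0 0 -0.056;1 0.24 0.6 17 0 0 -0.056;1 0.24 0.6 18 0 0 -0.056;1 0.24 0.6 18.5 0 0 -0.056;1 0.24 0.6 18.5 0 0 -0.056;1 0.24 0.6 18.5 0 0 -0.056;0 0.24 0.6 18.5 0 0 -0.056;0 0.24 0.6 18.5 0 0 -0.056;0 0.24 0.6 18.5 0 0 -0.056;0 0.24 0.6 18.5 0 0 -0.056;0 0.24 0.6 18.5 0 0 -0.056;0 0.24 0.6 18.5 0 0 -0.056;0 0.24 0.6 18.5 0 0 -0.056;0 0.24 0.6 18.5 0 0 -0.056",
  "newtons": 60
}}

```text
time_s: 4.02
eef_pos: [496.6, 270.5, 65.6]
ee_rot: [0.0, 0.813, 0.582, 0.0]
force: [0.1, -0.2, 3.3]
grip_width: 0.154
grip_force: 59.5
```

```bash
python3 - <<'E'
from h import *
go([550,-75,250],6)
E
```

```text
t 4.02 F [ 0.1 -0.2  3.3] w 0.154 pos [496.6 270.5  65.6] yaw -18.79 row [-30.98  16.2  -18.44] [ 0.001 -0.    -0.433]
```

Emit:
{"method": "step_arm", "body": {
  "commands": "0 0 0 -1 0 0 0;0 0 0 -3 0 0 0;0 0 0 -6 0 0 0;0 0 0 -9.5 0 0 0;0 -2 1 -13 0 0 -0.03;0 -4 2.1 -16 0 0 -0.06;0 -7 3.7 -18 0 0 -0.1;0 -10 5.2 -18.4 0 0 -0.14;0 -13 6.8 -18.4 0 0 -0.18;0 -16 8.4 -18.4 0 0 -0.23;0 -19 10 -18.4 0 0 -0.28;0 -22 11.5 -18.4 0 0 -0.32;0 -25 13.1 -18.4 0 0 -0.36;0 -28 14.6 -18.4 0 0 -0.4;0 -30 15.7 -18.4 0 0 -0.42;0 -31 16.2 -18.4 0 0 -0.433;0 -31 16.2 -18.4 0 0 -0.433;0 -31 16.2 -18.4 0 0 -0.433;0 -31 16.2 -18.4 0 0 -0.433"
}}

```text
time_s: 5.6
eef_pos: [549.6, -74.3, 249.3]
ee_rot: [-0.0, 0.669, 0.743, -0.0]
force: [-0.7, -0.4, -4.0]
grip_width: 0.153
grip_force: 59.0
```

```bash
python3 - <<'E'
from h import *
go([550,-75,250],6)
m=camera_model("wrist"); im=capture("wrist"); save("w2",im)
np.save("m2.npy",m,allow_pickle=True)
for k,z in dict(dock=0,rails=4,mouth=4,backstop_mid=21,ridge=0,nose=0,cassette=0).items():
    print(k,[(np.round(a["xy"]),round(a["score"],2),onz(m,a["xy"],z).round(1)[:2]) for a in spot_point("wrist",k)[:2]])
E
```

```text
t 5.6 F [-0.7 -0.4 -4. ] w 0.153 pos [549.6 -74.3 249.3] yaw 6.03 row [-0.07  0.04 -0.07] [-0.001 -0.001  0.001]
dock [(array([230.,  98.]), 0.7, array([495.5,  -5.1]))]
rails [(array([333.,  96.]), 0.65, array([594.1,   7.7]))]
mouth [(array([230., 100.]), 0.92, array([495.8,  -6.8]))]
backstop_mid [(array([444.,  92.]), 0.78, array([693.3,  20.8]))]
ridge [(array([277., 313.]), 0.8, array([ 565.9, -239.7]))]
nose []
cassette [(array([277., 239.]), 0.87, array([ 556. , -148.1]))]
```

View pics/w2.png

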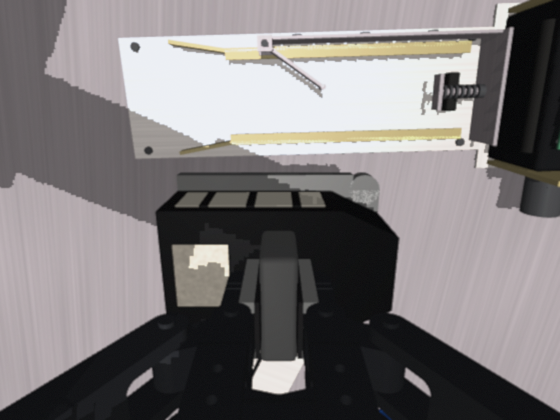

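```bash
python3 - <<'E'
from h import *
m=np.load("m2.npy",allow_pickle=True).item(); im=cv2.imread("pics/w2.png")
hsv=cv2.cvtColor(im,cv2.COLOR_BGR2HSV); Y=(hsv[...,1]>60)&(hsv[...,0]>15)&(hsv[...,0]<35)
def line(P):
    W=np.array([onz(m,p,20)[:2] for p in P],np.float32); return cv2.fitLine(W,cv2.DIST_HUBER,0,.01,.01).ravel()
up,lo=[],[]
for c in range(240,455):
    a=np.where(Y[30:80,c])[0]; b=np.where(Y[110:160,c])[0]
    if len(a) and c>330: up.append((c,30+a.max()+.5))
    if len(b): lo.append((c,110+b.min()-.5))
print(up[::25],lo[::40])
L=[line(up),line(lo)]; ys=[np.degrees(np.arctan2(l[1],l[0])) for l in L]; print("yaws",ys)
yaw=np.radians(np.mean(ys)); u=np.array([np.cos(yaw),np.sin(yaw)]);n=np.array([-u[1],u[0]])
o=[]
for l in L:
    t=(594-l[2])/l[0]; o.append((l[2:]+t*l[:2])@n)
print("offsets",o,"gap",o[0]-o[1],"mid",np.mean(o))
for r in (52,54,56,136,138,140,142): 
    xs=np.where(Y[r,190:260])[0]; print(r,190+xs.min() if len(xs) else None, onz(m,(190+xs.min(),r),20)[:2]@u if len(xs) else None)
for k,P,z in [("mouth",(230,100),4),("dock",(230,98),0),("rails",(333,96),4),("bs",(444,92),21)]: 
    Q=onz(m,P,z)[:2]; print(k,Q@u,Q@n)
# apron front corners: z=4 plate
for p in [(119.5,38.5),(135,159)]: Q=onz(m,p,4)[:2]; print("apron",Q@u,Q@n)
E
```

```text
[(331, np.float64(56.5)), (356, np.float64(55.5)), (381, np.float64(54.5)), (406, np.float64(54.5)), (431, np.float64(53.5))] [(240, np.float64(134.5)), (280, np.float64(133.5)), (320, np.float64(132.5)), (360, np.float64(130.5)), (400, np.float64(129.5)), (440, np.float64(128.5))]
yaws [np.float32(7.4447784), np.float32(7.6142397)]
offsets [np.float32(-36.693565), np.float32(-103.19833)] gap 66.50477 mid -69.94595
52 220 486.2163195931763
54 225 490.5814014876536
56 226 491.3642754271249
136 231 491.2618000680628
138 232 492.096363361129
140 231 491.01673301704307
142 222 482.25436322815165
mouth 490.4574967562938 -71.73192688187318
dock 490.077493155409 -69.8667455860575
rails 590.4122286922949 -70.73109938742849
bs 690.1708400158948 -69.98343213417661
apron 391.5986871243191 -14.38457457512085
apron 390.0975923551147 -126.51876888297126
```

```bash
python3 - <<'E'
from h import *
im=cv2.imread("pics/w2.png"); cv2.imwrite("pics/w2c.png",cv2.resize(im[20:190,100:360],None,fx=3,fy=3,interpolation=cv2.INTER_CUBIC))
E
```

```text
(no output)
```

View pics/w2c.png

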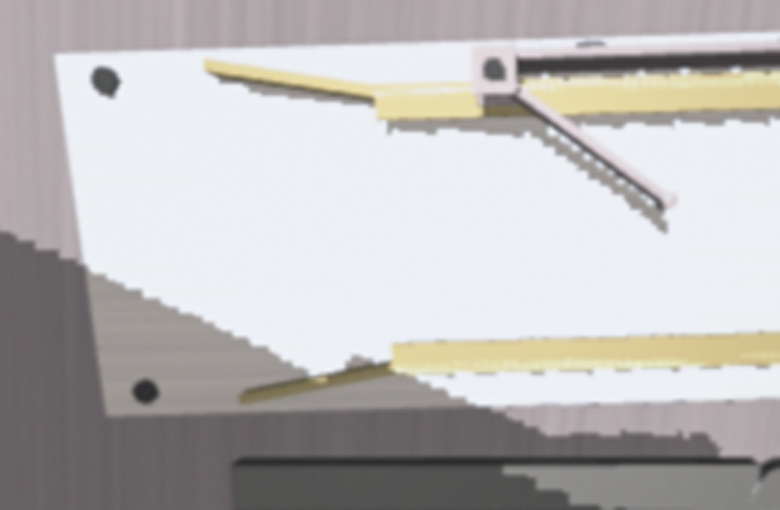

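```bash
cat >> h.py <<'E'
DY=7.53; U=np.array([np.cos(np.radians(DY)),np.sin(np.radians(DY))]);N=np.array([-U[1],U[0]])
def dk(dx,dy,z):
    p=(491+dx)*U+(-70+dy)*N; go([p[0],p[1],z],DY); s=sense(); q=s["eef_pos"][:2]; f=s["force"][:2]
    print("dock x,y",round(q@U-491,1),round(q@N+70,1),"z",round(s["eef_pos"][2],1),"Fpush",round(-(f@U),1),"Fside",round(f@N,1))
E
python3 - <<'E'
from h import *
dk(-65,0.2,76)
E
```

```text
t 6.0 F [ 0.8  0.6 -3.5] w 0.153 pos [549.9 -74.9 249.3] yaw 6.04 row [  7.36 -11.13  17.33] [ 0.    -0.    -0.026]
dock x,y 44.3 -76.3 z 249.3 Fpush -0.9 Fside 0.5
```

Emit:
{"method": "step_arm", "body": {
  "commands": "0 1 -1.5 0 0 0 -0.01;0 2.5 -4 0 0 0 -0.026;0 4.2 -6.5 0 0 0 -0.026;0 6 -9 1 0 0 -0.026;0 7 -10.6 3 0 0 -0.026;0 7.4 -11.1 6 0 0 -0.026;0 7.4 -11.1 9 0 0 -0.026;0 7.4 -11.1 12 0 0 -0.026;0 7.4 -11.1 14.5 0 0 -0.026;0 7.4 -11.1 16.3 0 0 -0.026;0 7.4 -11.1 17.2 0 0 -0.026;0 7.36 -11.13 17.3 0 0 -0.026;0 7.36 -11.13 17.3 0 0 -0.026;0 7.36 -11.13 17.3 0 0 -0.026"
}}

```text
time_s: 7.17
eef_pos: [432.2, -13.9, 77.4]
ee_rot: [0.001, 0.659, 0.752, 0.0]
force: [0.5, -0.8, -4.3]
grip_width: 0.15
grip_force: 59.5
```

```bash
python3 - <<'E'
from h import *
dk(-65,0.2,69.6)
m=camera_model("wrist"); im=capture("wrist"); save("w3",im)
E
```

```text
t 7.17 F [ 0.5 -0.8 -4.3] w 0.15 pos [432.2 -13.9  77.4] yaw 7.5 row [ 0.06 -0.07  0.78] [ 0.002  0.001 -0.   ]
dock x,y -64.3 -0.4 z 77.4 Fpush -0.4 Fside -0.8
```

View pics/w3.png

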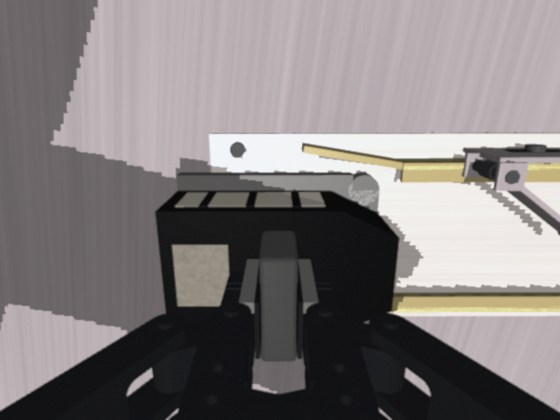

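Emit:
{"method": "step_arm", "body": {
  "commands": "0 0.06 0 0.3 0.002 0.001 0;0 0.06 0 0.5 0.002 0.001 0;0 0.06 0 0.6 0.002 0.001 0;0 0.06 0 0.7 0.002 0.001 0;0 0.06 0 0.75 0.002 0.001 0;0 0.06 0 0.75 0.002 0.001 0"
}}

```text
time_s: 7.72
eef_pos: [431.9, -13.2, 69.6]
ee_rot: [-0.0, 0.659, 0.752, -0.0]
force: [-1.3, 0.4, 4.5]
grip_width: 0.148
grip_force: 60.9
```

```bash
python3 - <<'E'
from h import *
dk(-40,0.2,69.6)
E
```

```text
t 7.72 F [-1.3  0.4  4.5] w 0.148 pos [431.9 -13.2  69.6] yaw 7.51 row [-0.01  2.45 -0.01] [-0.001 -0.    -0.   ]
dock x,y -64.5 0.3 z 69.6 Fpush 1.3 Fside 0.6
```

Emit:
{"method": "step_arm", "body": {
  "commands": "0 0 0.4 -0.03 0 0 0;0 0 0.9 -0.03 0 0 0;0 0 1.5 -0.03 0 0 0;0 0 2.1 -0.03 0 0 0;0 0 2.5 -0.03 0 0 0;0 0 2.5 -0.03 0 0 0"
}}

```text
time_s: 8.22
eef_pos: [457.8, -9.9, 69.6]
ee_rot: [0.0, 0.659, 0.752, 0.0]
force: [1.7, -0.2, 4.8]
grip_width: 0.153
grip_force: 60.8
```

```bash
python3 - <<'E'
from h import *
dk(0,0.2,69.6)
E
```

```text
t 8.22 F [ 1.7 -0.2  4.8] w 0.153 pos [457.8  -9.9  69.6] yaw 7.52 row [ 0.    3.84 -0.  ] [ 0. -0. -0.]
dock x,y -38.4 0.2 z 69.6 Fpush -1.6 Fside -0.4
```

Emit:
{"method": "step_arm", "body": {
  "commands": "0 0 0.3 -0.03 0 0 0;0 0 0.7 -0.03 0 0 0;0 0 1.1 -0.03 0 0 0;0 0 1.5 -0.03 0 0 0;0 0 1.9 -0.03 0 0 0;0 0 2.3 -0.03 0 0 0;0 0 2.6 -0.03 0 0 0;0 0 2.6 -0.03 0 0 0"
}}

```text
time_s: 8.88
eef_pos: [483.1, -6.4, 69.6]
ee_rot: [-0.0, 0.659, 0.752, 0.0]
force: [2.3, 0.4, 5.2]
grip_width: 0.15
grip_force: 60.7
```

```bash
python3 - <<'E'
from h import *
dk(0,0.2,69.6)
E
```

```text
t 8.88 F [2.3 0.4 5.2] w 0.15 pos [483.1  -6.4  69.6] yaw 7.51 row [-0.01  1.29 -0.  ] [-0.    -0.001 -0.   ]
dock x,y -12.9 0.3 z 69.6 Fpush -2.3 Fside 0.1
```

Emit:
{"method": "step_arm", "body": {
  "commands": "0 0 0.3 -0.05 0 0 0;0 0 0.6 -0.05 0 0 0;0 0 0.9 -0.05 0 0 0;0 0 1.2 -0.05 0 0 0;0 0 1.5 -0.05 0 0 0;0 0 1.8 -0.05 0 0 0;0 0 2.1 -0.05 0 0 0;0 0 2.1 -0.05 0 0 0"
}}

```text
time_s: 9.55
eef_pos: [503.2, -3.6, 69.6]
ee_rot: [-0.001, 0.659, 0.752, -0.0]
force: [0.6, 0.0, -0.6]
grip_width: 0.152
grip_force: 59.9
```

```bash
python3 - <<'E'
from h import *
dk(30,0.2,69.6)
E
```

```text
t 9.55 F [ 0.6  0.  -0.6] w 0.152 pos [503.2  -3.6  69.6] yaw 7.51 row [-0.03  2.26 -0.  ] [-0.002 -0.001 -0.   ]
dock x,y 7.4 0.5 z 69.6 Fpush -0.6 Fside -0.0
```

Emit:
{"method": "step_arm", "body": {
  "commands": "0 -0.02 0.3 0 0 0 0;0 -0.02 0.6 0 0 0 0;0 -0.02 0.9 0 0 0 0;0 -0.02 1.2 0 0 0 0;0 -0.02 1.5 0 0 0 0;0 -0.02 1.8 0 0 0 0;0 -0.02 2.1 0 0 0 0;0 -0.02 2.4 0 0 0 0;0 -0.02 2.4 0 0 0 0"
}}

```text
time_s: 10.3
eef_pos: [527.2, -0.7, 69.6]
ee_rot: [-0.001, 0.659, 0.752, -0.0]
force: [-0.2, -2.4, -2.2]
grip_width: 0.15
grip_force: 59.8
```

```bash
python3 - <<'E'
from h import *
dk(60,0.2,69.6)
E
```

```text
t 10.3 F [-0.2 -2.4 -2.2] w 0.15 pos [527.2  -0.7  69.6] yaw 7.51 row [ 0.    2.85 -0.  ] [-0.001 -0.001 -0.   ]
dock x,y 31.5 0.2 z 69.6 Fpush 0.6 Fside -2.4
```

Emit:
{"method": "step_arm", "body": {
  "commands": "0 0 0.3 0 0 0 0;0 0 0.6 0 0 0 0;0 0 0.9 0 0 0 0;0 0 1.2 0 0 0 0;0 0 1.5 0 0 0 0;0 0 1.8 0 0 0 0;0 0 2.1 0 0 0 0;0 0 2.4 0 0 0 0;0 0 2.7 0 0 0 0;0 0 2.8 0 0 0 0"
}}

```text
time_s: 11.13
eef_pos: [554.8, 3.0, 69.7]
ee_rot: [-0.001, 0.659, 0.752, -0.0]
force: [-2.3, -2.5, 0.0]
grip_width: 0.151
grip_force: 60.0
```

```bash
python3 - <<'E'
from h import *
dk(110,0.2,69.6)
E
```

```text
t 11.13 F [-2.3 -2.5  0. ] w 0.151 pos [554.8   3.   69.7] yaw 7.51 row [-0.    5.06 -0.  ] [-0.002 -0.001 -0.   ]
dock x,y 59.4 0.3 z 69.7 Fpush 2.6 Fside -2.2
```

Emit:
{"method": "step_arm", "body": {
  "commands": "0 0 0.3 0 0 0 0;0 0 0.7 0 0 0 0;0 0 1.1 0 0 0 0;0 0 1.5 0 0 0 0;0 0 1.9 0 0 0 0;0 0 2.3 0 0 0 0;0 0 2.7 0 0 0 0;0 0 3.1 0 0 0 0;0 0 3.5 0 0 0 0;0 0 3.9 0 0 0 0;0 0 4.3 0 0 0 0;0 0 4.7 0 0 0 0;0 0 4.9 0 0 0 0;0 0 5 0 0 0 0;0 0 5 0 0 0 0"
}}

```text
time_s: 12.38
eef_pos: [604.3, 9.5, 69.6]
ee_rot: [-0.001, 0.659, 0.752, -0.0]
force: [1.7, -2.7, -0.2]
grip_width: 0.151
grip_force: 60.0
```

```bash
python3 - <<'E'
from h import *
dk(120,0.2,69.6)
E
```

```text
t 12.38 F [ 1.7 -2.7 -0.2] w 0.151 pos [604.3   9.5  69.6] yaw 7.51 row [ 0.    1.06 -0.  ] [-0.001 -0.001 -0.   ]
dock x,y 109.4 0.2 z 69.6 Fpush -1.3 Fside -2.9
```

Emit:
{"method": "step_arm", "body": {
  "commands": "0 0 0.2 0 0 0 0;0 0 0.4 0 0 0 0;0 0 0.6 0 0 0 0;0 0 0.8 0 0 0 0;0 0 1 0 0 0 0;0 0 1.2 0 0 0 0;0 0 1.4 0 0 0 0;0 0 1.6 0 0 0 0;0 0 1.8 0 0 0 0;0 0 2 0 0 0 0;0 0 2.1 0 0 0 0;0 0 2.1 0 0 0 0"
}}

```text
time_s: 13.38
eef_pos: [625.1, 12.2, 69.6]
ee_rot: [-0.001, 0.659, 0.752, -0.0]
force: [0.1, -2.0, 2.7]
grip_width: 0.15
grip_force: 60.4
```

```bash
python3 - <<'E'
from h import *
dk(140,0.2,69.6)
E
```

```text
t 13.38 F [ 0.1 -2.   2.7] w 0.15 pos [625.1  12.2  69.6] yaw 7.51 row [-0.    0.96 -0.  ] [-0.001 -0.001 -0.   ]
dock x,y 130.4 0.2 z 69.6 Fpush 0.2 Fside -2.0
```

Emit:
{"method": "step_arm", "body": {
  "commands": "0 0 0.1 0 0 0 0;0 0 0.2 0 0 0 0;0 0 0.3 0 0 0 0;0 0 0.4 0 0 0 0;0 0 0.4 0 0 0 0"
}}

```text
time_s: 13.8
eef_pos: [628.6, 12.7, 69.6]
ee_rot: [-0.001, 0.659, 0.752, -0.001]
force: [-4.1, -2.4, 4.7]
grip_width: 0.148
grip_force: 60.9
```

Emit:
{"method": "step_arm", "body": {
  "commands": "0 0 0.1 0 0 0 0;0 0 0.2 0 0 0 0;0 0 0.3 0 0 0 0;0 0 0.3 0 0 0 0;0 0 0.3 0 0 0 0"
}}

```text
time_s: 14.22
eef_pos: [631.4, 13.1, 69.6]
ee_rot: [-0.001, 0.659, 0.752, -0.001]
force: [-3.6, -3.2, 5.3]
grip_width: 0.15
grip_force: 61.0
```

```bash
python3 - <<'E'
from h import *
dk(140,0.2,69.6)
E
```

```text
t 14.22 F [-3.6 -3.2  5.3] w 0.15 pos [631.4  13.1  69.6] yaw 7.51 row [-0.    0.33  0.  ] [-0.003 -0.001 -0.   ]
dock x,y 136.7 0.2 z 69.6 Fpush 4.0 Fside -2.7
```

Emit:
{"method": "step_arm", "body": {
  "commands": "0 0 0.1 -0.03 0 0 0;0 0 0.2 -0.03 0 0 0;0 0 0.3 -0.03 0 0 0;0 0 0.3 -0.03 0 0 0;0 0 0.3 -0.03 0 0 0"
}}

```text
time_s: 14.63
eef_pos: [634.2, 13.5, 69.7]
ee_rot: [-0.002, 0.659, 0.752, -0.001]
force: [-4.2, -2.4, 4.1]
grip_width: 0.153
grip_force: 60.9
```

Emit:
{"method": "step_arm", "body": {
  "commands": "0 0 0.1 0 0 0 0;0 0 0.2 0 0 0 0;0 0 0.2 0 0 0 0;0 0 0.2 0 0 0 0"
}}

```text
time_s: 14.97
eef_pos: [636.1, 13.7, 69.7]
ee_rot: [-0.002, 0.659, 0.752, -0.001]
force: [-5.0, -2.6, 4.7]
grip_width: 0.152
grip_force: 60.9
```

Emit:
{"method": "step_arm", "body": {
  "commands": "0 0 0.1 0 0 0 0;0 0 0.2 0 0 0 0;0 0 0.2 0 0 0 0;0 0 0.2 0 0 0 0"
}}

```text
time_s: 15.3
eef_pos: [638.0, 14.0, 69.7]
ee_rot: [-0.002, 0.659, 0.752, -0.001]
force: [-5.7, -2.4, 4.4]
grip_width: 0.154
grip_force: 61.0
```

```bash
python3 - <<'E'
from h import *
dk(140,0.2,69.6)
E
```

```text
t 15.3 F [-5.7 -2.4  4.4] w 0.154 pos [638.   14.   69.7] yaw 7.51 row [-0.   -0.33  0.01] [-0.004 -0.001 -0.   ]
dock x,y 143.3 0.2 z 69.7 Fpush 5.9 Fside -1.7
```

Emit:
{"method": "step_arm", "body": {
  "commands": "0 0 0.1 -0.02 0 0 0;0 0 0.2 -0.02 0 0 0;0 0 0.2 -0.02 0 0 0;0 0 0.2 -0.02 0 0 0"
}}

```text
time_s: 15.63
eef_pos: [639.8, 14.2, 69.7]
ee_rot: [-0.002, 0.659, 0.752, -0.001]
force: [-6.2, -3.6, 4.4]
grip_width: 0.148
grip_force: 60.8
```

Emit:
{"method": "step_arm", "body": {
  "commands": "0 0 0.1 0 0 0 0;0 0 0.2 0 0 0 0;0 0 0.2 0 0 0 0;0 0 0.2 0 0 0 0"
}}

```text
time_s: 15.97
eef_pos: [641.7, 14.5, 69.7]
ee_rot: [-0.002, 0.659, 0.752, -0.001]
force: [-5.9, -3.7, 5.1]
grip_width: 0.149
grip_force: 60.8
```

```bash
python3 - <<'E'
from h import *
dk(140,0.2,69.6)
E
```

```text
t 15.97 F [-5.9 -3.7  5.1] w 0.149 pos [641.7  14.5  69.7] yaw 7.51 row [-0.   -0.71  0.01] [-0.005 -0.001 -0.   ]
dock x,y 147.1 0.2 z 69.7 Fpush 6.3 Fside -2.9
```

Emit:
{"method": "step_arm", "body": {
  "commands": "0 0 0.1 0 0 0 0;0 0 0.15 0 0 0 0;0 0 0.15 0 0 0 0;0 0 0.15 0 0 0 0"
}}

```text
time_s: 16.3
eef_pos: [642.8, 14.7, 69.7]
ee_rot: [-0.003, 0.659, 0.752, -0.002]
force: [-9.7, -3.3, 7.1]
grip_width: 0.152
grip_force: 61.1
```

Emit:
{"method": "step_arm", "body": {
  "commands": "0 0 0.1 0 0 0 0;0 0 0.15 0 0 0 0;0 0 0.15 0 0 0 0;0 0 0.15 0 0 0 0"
}}

```text
time_s: 16.63
eef_pos: [643.5, 14.8, 69.9]
ee_rot: [-0.003, 0.659, 0.752, -0.003]
force: [-14.8, -3.1, 10.8]
grip_width: 0.15
grip_force: 61.7
```

```bash
python3 - <<'E'
from h import *
dk(140,0.2,69.6)
E
```

```text
t 16.63 F [-14.8  -3.1  10.8] w 0.15 pos [643.5  14.8  69.9] yaw 7.51 row [-0.02 -0.89  0.04] [-0.008 -0.002 -0.   ]
dock x,y 148.9 0.4 z 69.9 Fpush 15.1 Fside -1.2
```

Emit:
{"method": "step_arm", "body": {
  "commands": "0 0 0 -0.05 0 0 0;0 0 0.05 -0.06 0 0 0;0 0 0.08 -0.06 0 0 0;0 0 0.08 -0.06 0 0 0"
}}

```text
time_s: 16.97
eef_pos: [643.8, 14.9, 70.0]
ee_rot: [-0.004, 0.659, 0.752, -0.003]
force: [-15.8, -4.4, 9.1]
grip_width: 0.147
grip_force: 61.4
```

```bash
python3 - <<'E'
from h import *
dk(140,0.2,69.6)
E
```

```text
t 16.97 F [-15.8  -4.4   9.1] w 0.147 pos [643.8  14.9  70. ] yaw 7.51 row [-0.02 -0.92  0.05] [-0.01  -0.002 -0.   ]
dock x,y 149.2 0.4 z 70.0 Fpush 16.3 Fside -2.3
```

Emit:
{"method": "step_arm", "body": {
  "commands": "0 0 0.05 -0.03 0 0 0;0 0 0.1 -0.03 0 0 0;0 0 0.1 -0.03 0 0 0;0 0 0.1 -0.03 0 0 0"
}}

```text
time_s: 17.3
eef_pos: [644.4, 15.0, 70.1]
ee_rot: [-0.005, 0.659, 0.752, -0.003]
force: [-18.2, -4.5, 8.7]
grip_width: 0.146
grip_force: 61.5
```

```bash
python3 - <<'E'
from h import *
dk(140,0.2,69.6)
m=camera_model("wrist"); im=capture("wrist"); save("w4",im)
E
```

```text
t 17.3 F [-18.2  -4.5   8.7] w 0.146 pos [644.4  15.   70.1] yaw 7.51 row [-0.02 -0.98  0.06] [-0.011 -0.002 -0.   ]
dock x,y 149.8 0.4 z 70.1 Fpush 18.6 Fside -2.1
```

View pics/w4.png

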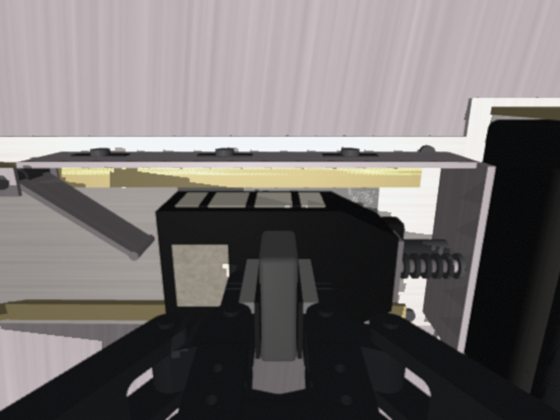

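Emit:
{"method": "step_arm", "body": {
  "commands": "0 0 -0.15 0.03 0 0 0;0 0 -0.3 0.05 0 0 0;0 0 -0.45 0.06 0 0 0;0 0 -0.6 0.06 0 0 0;0 0 -0.75 0.06 0 0 0;0 0 -0.85 0.06 0 0 0;0 0 -0.85 0.06 0 0 0"
}}

```text
time_s: 17.93
eef_pos: [638.2, 14.2, 69.8]
ee_rot: [-0.002, 0.659, 0.752, -0.001]
force: [-5.8, -0.4, 1.0]
grip_width: 0.149
grip_force: 60.2
```

```bash
python3 - <<'E'
from h import *
dk(140,0.2,69.6)
E
```

```text
t 17.93 F [-5.8 -0.4  1. ] w 0.149 pos [638.2  14.2  69.8] yaw 7.5 row [-0.03 -0.36  0.02] [-0.004 -0.002 -0.   ]
dock x,y 143.6 0.5 z 69.8 Fpush 5.8 Fside 0.3
```

Emit:
{"method": "step_arm", "body": {
  "commands": "0 0 -0.1 0 0 0 0;0 0 -0.2 0 0 0 0;0 0 -0.3 0 0 0 0;0 0 -0.3 0 0 0 0;0.5 0 -0.3 0 0 0 0;0.5 0 -0.3 0 0 0 0;0.5 0 -0.3 0 0 0 0;0.5 0 -0.3 0 0 0 0;0.5 0 -0.3 0 0 0 0;0.5 0 -0.3 0 0 0 0"
}}

```text
time_s: 18.77
eef_pos: [636.2, 13.7, 70.5]
ee_rot: [-0.001, 0.659, 0.752, -0.0]
force: [-1.0, -0.2, -0.4]
grip_width: 0.504
grip_force: 0.0
```

Emit:
{"method": "step_arm", "body": {
  "commands": "0.5 0 0 -0.5 0 0 0;0.5 0 0 -1.5 0 0 0;0.5 0 0 -3 0 0 0;0.5 0 0 -5 0 0 0;0.5 0 0 -8 0 0 0;0.5 0 0 -11 0 0 0;0.5 0 0 -13 0 0 0;0.5 0 0 -14 0 0 0;0.5 0 0 -14 0 0 0;0.5 0 0 -14 0 0 0"
}}

```text
time_s: 19.6
eef_pos: [636.0, 13.6, 209.8]
ee_rot: [-0.001, 0.659, 0.752, -0.001]
force: [1.4, 0.3, -0.1]
grip_width: 0.498
grip_force: 0.0
```

```bash
python3 - <<'E'
from h import *
dk(140,0.2,210)
m=camera_model("wrist"); im=capture("wrist"); save("w5",im)
for k,z in dict(ridge=78,cassette=4).items():
    for a in spot_point("wrist",k)[:1]: q=onz(m,a["xy"],z)[:2]; print(k,a["score"],q@U-491,q@N+70)
E
```

```text
t 19.6 F [ 1.4  0.3 -0.1] w 0.498 pos [636.   13.6 209.8] yaw 7.51 row [ 0.   -0.13 -0.02] [-0.002 -0.001 -0.   ]
dock x,y 141.3 0.2 z 209.8 Fpush -1.4 Fside 0.1
ridge 0.9 138.96281431221553 -0.38779777013238004
cassette 0.71 136.01707159562307 -2.2917412436481612
```

View pics/w5.png

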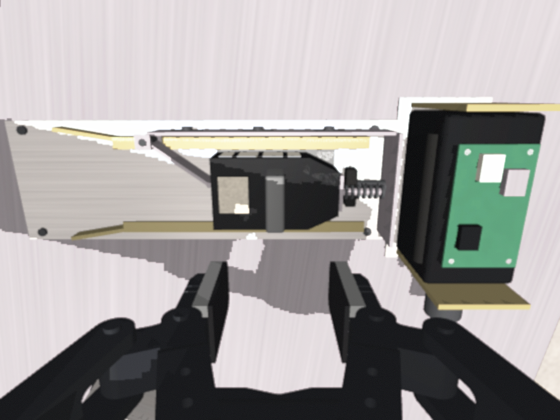

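The picture shows the flap shut, running from its pivot at (142,142) to its tip at (210,185) against the tail. The cassette sits level between the rails and the gripper is well clear, so I'm handing it in.

```bash
python3 -c "
from rig import *
print(finish_job())"
```

```text
the job is handed in; nothing more can be done
None
```

The cassette is in the dock and let go: I pushed it home against the backstop at about 18.6 N, the flap snapped shut behind it, it came to rest at about dock x = 139–140 mm, and I handed the job in at about 20 s (no verdict was returned).

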